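# Shut the filled kettle, then point out the tea and the spoon

### The arm

A 7-joint arm with a two-finger parallel gripper is mounted at the origin on a cart in front of the work surface, level with it; the furniture and walls round the work are solid. World frame = base frame: x ahead of the robot, y to its left, z up, the work surface at z = 0. Lengths are in m, angles in degrees, forces in N, time in s.
With the tool pointing down it reaches from about 0.4 to 0.9 m from the base axis. Payload 5.5 kg.
Tool frame: the origin (TCP) lies at the very end of the fingers, on their centre line; the grasp point (between the pads) lies 19 mm behind it; z points along the fingers, y is the line along which they close (so a half turn about z gives the same grasp; the last joint's range is limited). The gripper opens to 92 mm and grips with 3 to 60 N. Pads are 19 mm wide; open, the fingers measure 130 mm over their backs; the gripper's body (75 mm by 190 mm) begins 47 mm behind the grasp point.
Start: joints at [-55.107, 28.699, -24.465, 88.831, 12.651, 65.22, -12.049], TCP at [0.22, 0.612, 0.227] pointing down, gripper open.
Joint ranges: [-164.97, 164.97], [-17.58, 116.51], [-87.97, 89.64], [11.32, 138.91], [-80.73, 260.73], [10.89, 115.49], [-147.41, 147.41]. Speed limits (degrees/s): [147.25, 147.25, 180, 180, 180, 180, 180].

### API

Orientations are given as [roll, pitch, yaw] about the fixed x, y, z axes, in that order (R = Rz(yaw) Ry(pitch) Rx(roll)).
In Python, from cell import * gives the robot as it stands.
- The arm moves only by the tool arm_command, never from a script. Its argument "series" is a list of rows, each an object of numbers: "x", "y", "z": the shift along the tool's x, y, z scaled (see below); "rx", "ry", "rz": the turn, a rotation vector about the tool's x, y, z scaled (see below); "claw": the gripper's target within -1 to 1 (shut at 1, half-way at 0, fully open at -1). A call has 1 to 12 rows; each row shifts and turns the commanded pose from where the row before left it, along the tool's axes as they then stand; what a row does not reach is not made up. The controller multiplies each number of a shift by 2.5 cm and each number of a turn by 5 degrees. A row lasts 1/10 s, in which the tool goes at most 50 mm and 8.59 degrees, less where a joint would pass 70% of its speed; a pose out of reach is approached as far as the arm can. A call with a number of a shift or a turn outside -1 to 1 is refused whole. A call with a gripper value outside its range is refused whole. The fingers move at their own pace and stop on an object; the grip force is fixed at half the most. Time passes only in rows, so rows that do not move let the fingers close. It gives the time, the measured TCP pose, the force, the opening and the grip force at its end, in the units of the state.
- state(): the state, without advancing time (a new reading comes with each control period).
- camera(name): name is "side" or "top"; returns a dict with "image" (480x640x3 uint8, red, green, blue), "vfov" (degrees; the focal length in pixels is half the picture's height over the tangent of half this angle, whatever the lens; pixels are square), "cx", "cy" (the principal point, pixels), "extrinsics" (4x4, takes a point from camera to world coordinates). Camera axes: x right, y down, z forward; pixel columns grow to the right and rows downward; lengths in m; the calibration is good to about 2 mm. A picture is of the moment at which its call begins. There is no depth.
- hand_in(): hands the job in; it is judged then, once.
The state is a dict: "t": time; "joint_pos": joint angles; "joint_velocities": joint speeds; "joint_torque": joint torques, N m; "position": TCP position; "orientation": TCP orientation; "contact_force": force on the tool from outside, world axes, zero at the start; "wrist_torque": the same for the moment, N m; "gripper_width": finger opening in m; "grip_force": force on a finger pad.
Only numpy, scipy, OpenCV 4.12 (cv2) and the standard library are available. Lean on these libraries where they do the work, as an engineer would, in place of code of your own. Each camera call takes 0.05 s, during which the arm holds its last target. There are 200 camera calls.

### The job

I have just filled the kettle for tea: gently push its open lid down until it is fully shut, leaving the kettle on its base. Then show me what to take next, holding the fingertips a few centimetres (2 to 4) above the thing without touching it: first over the middle of the top of the tea box for two full seconds, then over the bowl of the teaspoon, and finish there, still pointing at the spoon. Do not touch the tea box or the spoon or pick anything up, and leave all the rest standing where it is.

Things in the scene. Friction and masses are not known exactly. Their poses are not given: they have to be found in the camera images.
- kettle: White cordless kettle, 214 mm high, body about 150 mm across, standing loose on its power base (19 mm thick, so the lid's top is about 231 mm above the table when shut). Origin at the underside, 18 mm from the middle of the body towards the handle. z up; -y points to the handle (its outer edge at y = -113 mm, 16 mm thick, 212 mm high), +y to the spout (tip at y = +113 mm). 0.5 to 1.1 kg.
- kettle_lid (a joint): Angle of the kettle's lid in rad: 0 = shut, grows as it opens, stop at 1.48. The hinge lies on the handle side, its axis along the kettle's x; the lid swings up and towards the handle. It is slightly stiff and stays at any angle where it is left, also nearly shut, so it has to be followed all the way down; under 2 N at the tip move it.
- lid_hinge (a point): Middle of the lid's hinge axis, in the kettle's frame at x 0, y -44 mm, z 204 mm. Its axes are the kettle's.
- lid_push (a point): Point on the outer (upper) face of the lid's disc, on its middle line, 94 mm from the hinge axis towards the spout: a good place to push. It turns with the lid; its z axis points out of the outer face (straight up when shut), its y axis from the hinge to the tip.
- lid_tip (a point): Edge of the lid opposite the hinge (123 mm from the hinge axis), turns with the lid. The lid is a disc 122 mm across and some 8 mm thick at its edge.
- tea_box_top (a point): Middle of the top of the tea box: a closed red carton with a picture of green leaves, 72 x 135 mm and 74 mm high, loose, 73 g. Its longer side lies along its y axis. z up. It changes places with the yoghurt pot and the jar.
- spoon_bowl (a point): Top of the bowl of the steel teaspoon lying loose on the table (132 mm long, bowl 26 mm wide, 9 mm high): middle of the bowl, 9 mm above the table. x axis from the handle to the bowl's end; the handle's end is 114 mm from here.
- yoghurt_pot: White yoghurt pot with red fruit on it, 71 mm across, 71 mm high, loose; origin at the middle of its underside. A bystander.
- jar: Small glass jar with a black lid, 51 mm across, 66 mm high, loose; origin at the middle of its underside. A bystander.
- kettle_base: The kettle's white round power base, 160 mm across, 19 mm high, fixed to the table; origin at the middle of its underside.
There are look-alikes about, which are no part of the job. Of the things that look like the part that bears spoon_bowl, the smaller one is meant.

How it is judged (in metres and radians):
On the way, in this order (a step that is already met when the one before it is completed fails the run):
1. the lid is pushed fully shut (value of joint kettle_lid below 0.05 rad), for 0.2 s.
2. the fingertips point at the tea box from just above, touching nothing, for two seconds (value of joint kettle_lid below 0.05 rad and horizontal distance between the grasp point and tea_box_top below 0.035 m and distance between the grasp point and tea_box_top below 0.09 m and contact force between each of the fingers, the arm and anything else below 0.3 N), for 1.8 s.
3. the fingertips point at the bowl of the teaspoon from just above, touching nothing (value of joint kettle_lid below 0.05 rad and horizontal distance between the grasp point and spoon_bowl below 0.03 m and distance between the grasp point and spoon_bowl below 0.09 m and contact force between each of the fingers, the arm and anything else below 0.3 N), for 0.3 s.
At the end, for the whole second after the job is handed in: Lid shut (under 0.05 rad); kettle upright, within 30 mm of its start; tea box, spoon, pot and jar within 10 mm of theirs; the point between the finger pads within 30 mm sideways and 90 mm in all of the top of the spoon bowl, nothing touched (all of step 3 and distance of kettle from where it was at the start of the episode below 0.03 m and angle between kettle's own z axis and vertical below 0.05 rad and distance of each of tea_box_top, spoon_bowl, yoghurt_pot, jar from where it was at the start of the episode below 0.01 m and linear speed of kettle below 0.02 m/s).
It fails at once if the lid was slammed (faster than 4 rad/s) (velocity of joint kettle_lid below -4 rad/s).
It fails at once if the kettle was pressed or knocked with more than 25 N (contact force between any of the fingers, the arm and kettle above 25 N).
It fails at once if the kettle was shoved more than 30 mm, tipped or lifted (distance of kettle from where it was at the start of the episode above 0.03 m or angle between kettle's own z axis and vertical above 0.15 rad).
It fails at once if the tea box or the teaspoon was touched, moved or lifted (contact force between any of the fingers, the arm and tea_box above 0.3 N or contact force between any of the fingers, the arm and teaspoon above 0.3 N or distance of any of tea_box_top, spoon_bowl from where it was at the start of the episode above 0.01 m).
It fails at once if the yoghurt pot or the jar was moved (distance of any of yoghurt_pot, jar from where it was at the start of the episode above 0.01 m).
It also fails if it takes over 54 s, if anything falls off the work surface, if the arm or the gripper's body presses on something with over 40 N, if the wrist force passes 120 N, or if a joint passes its speed limit or range.

## Working session

There is one attempt and no reset: what is moved stays moved. The work goes in short steps, Python scripts to look and compute and a tool call to move; the robot and the scene stay as the last step left them, time stands still between calls to the robot, and variables do not carry over. Pictures are saved under pics/ and viewed, at most 10 in all, crops included, and the job is handed in when it is done.

Besides the shell and the picture viewer there is one more tool, called after "Emit:" in YAML: its name, and indented under it one key for each argument. arm_command: Moves the arm, as the interface text tells. Shifts and turns lie within -1 to 1; 1 stands for 2.5 cm of shift or 5 degrees of turn. Its arguments: {"type":"object","properties":{"series":{"type":"array","items":{"type":"object","properties":{"x":{"type":"number","minimum":-1,"maximum":1},"y":{"type":"number","minimum":-1,"maximum":1},"z":{"type":"number","minimum":-1,"maximum":1},"rx":{"type":"number","minimum":-1,"maximum":1},"ry":{"type":"number","minimum":-1,"maximum":1},"rz":{"type":"number","minimum":-1,"maximum":1},"claw":{"type":"number"}}}}},"required":["series"]}

```bash
mkdir -p pics
cat > h.py <<'E'
from cell import *
import numpy as np, cv2
def snap(n,f):
    c=camera(n); cv2.imwrite('pics/'+f,c['image'][:,:,::-1]); np.save('pics/'+f+'.npy',c,allow_pickle=True); return c
def load(f): return np.load('pics/'+f+'.npy',allow_pickle=True).item()
def ray(c,u,v):
    f=240/np.tan(np.radians(c['vfov'])/2); E=np.array(c['extrinsics'])
    return E[:3,3],E[:3,:3]@np.array([(u-c['cx'])/f,(v-c['cy'])/f,1])
def onz(c,u,v,z):
    o,d=ray(c,u,v); return o+d*(z-o[2])/d[2]
def proj(c,p):
    f=240/np.tan(np.radians(c['vfov'])/2); E=np.array(c['extrinsics']); q=E[:3,:3].T@(np.array(p)-E[:3,3])
    return q[:2]/q[2]*f+[c['cx'],c['cy']]
E
python3 - <<'E'
from h import *
for n in('side','top'):
    c=snap(n,n+'0.png'); print(n,c['vfov'],c['cx'],c['cy'],np.round(c['extrinsics'],3).tolist(),[k for k in c if k!='image'])
s=state();print(s['t'],s['position'],s['orientation'])
E
```

```text
side 42.94622343892999 328.3193077198104 245.0668539992567 [[-0.966, 0.193, -0.172, 0.798], [0.258, 0.726, -0.638, 1.035], [0.001, -0.66, -0.751, 1.36], [0.0, 0.0, 0.0, 1.0]] ['vfov', 'cx', 'cy', 'extrinsics']
top 56.01082212063959 319.3166386684651 236.3983367823942 [[0.02, -0.994, 0.111, 0.387], [-1.0, -0.019, 0.011, -0.005], [-0.009, -0.111, -0.994, 1.163], [0.0, 0.0, 0.0, 1.0]] ['vfov', 'cx', 'cy', 'extrinsics']
0.1 [0.22011344 0.61090515 0.22576232] [-1.79896472e+02 -3.85239043e-03  1.60192259e+02]
```

View pics/side0.png

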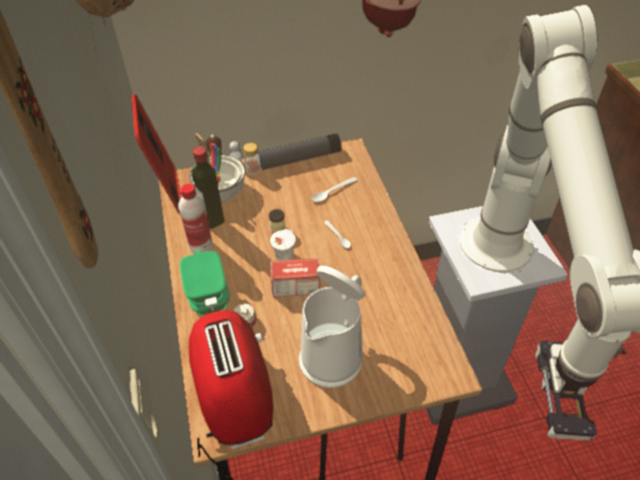

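View pics/top0.png

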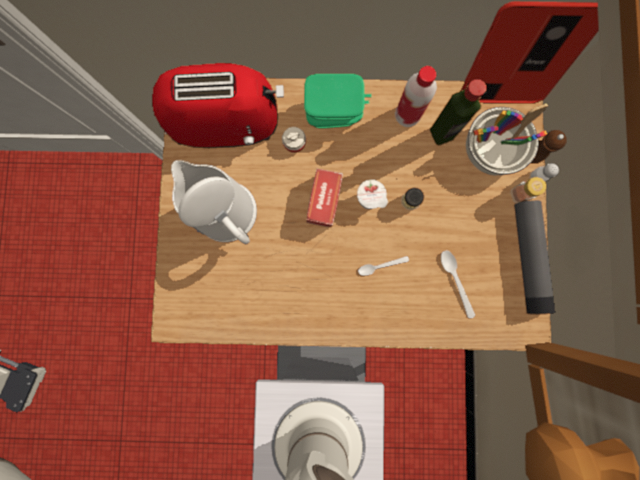

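The side view shows the kettle at (330,340) with its lid and handle near (342,282), the tea box at (295,278), the small spoon's bowl at (346,244), and the large spoon at (320,197). The top view shows the kettle at (215,205), with the spout at (178,175) and handle at (240,235). It also shows the tea box at (325,197), the small spoon's bowl at (366,270), the pot at (372,194) and the jar at (414,197).

Run:
```python
from h import *
a=load('side0.png')['image'][250:400,270:390];b=load('top0.png')['image'][140:290,150:270]
k=lambda i:cv2.resize(i,None,fx=3.3,fy=3.3,interpolation=cv2.INTER_CUBIC)
cv2.imwrite('pics/k.png',np.hstack([k(a),k(b)])[:,:,::-1])
c=load('top0.png');s=load('side0.png')
def mask(c,lo,hi,box):
    x0,y0,x1,y1=box;h=cv2.cvtColor(c['image'],cv2.COLOR_RGB2HSV)[y0:y1,x0:x1]
    m=cv2.inRange(h,lo,hi);cs,_=cv2.findContours(m,0,1);q=max(cs,key=cv2.contourArea)
    return q+[x0,y0]
# box top: red
q=mask(c,(0,120,60),(10,255,255),(295,155,352,240));q2=mask(c,(168,120,60),(180,255,255),(295,155,352,240))
for z in(q,q2):
    r=cv2.minAreaRect(z);print('box',r)
    P=[onz(c,*p,.074)[:2] for p in cv2.boxPoints(r)];print(np.round(P,3).tolist(),np.round(onz(c,*r[0],.074),3))
h=cv2.cvtColor(c['image'],cv2.COLOR_RGB2HSV)
m=cv2.inRange(h,(0,0,120),(180,70,255));m[:, :350]=0;m[:250]=0;m[290:]=0;m[:,415:]=0
q=max(cv2.findContours(m,0,1)[0],key=cv2.contourArea);r=cv2.minAreaRect(q);print('spoon',r,cv2.contourArea(q))
print(np.round([onz(c,*p,.004)[:2] for p in cv2.boxPoints(r)],3).tolist())
for u,v in((366,270),(372,194),(414,197)):print(np.round(onz(c,u,v,.009),3),np.round(onz(c,u,v,.07),3))
print('side',onz(s,346,244,.009),onz(s,295,270,.074))
```

```text
Traceback (most recent call last):
ValueError: max() iterable argument is empty
```

View pics/k.png

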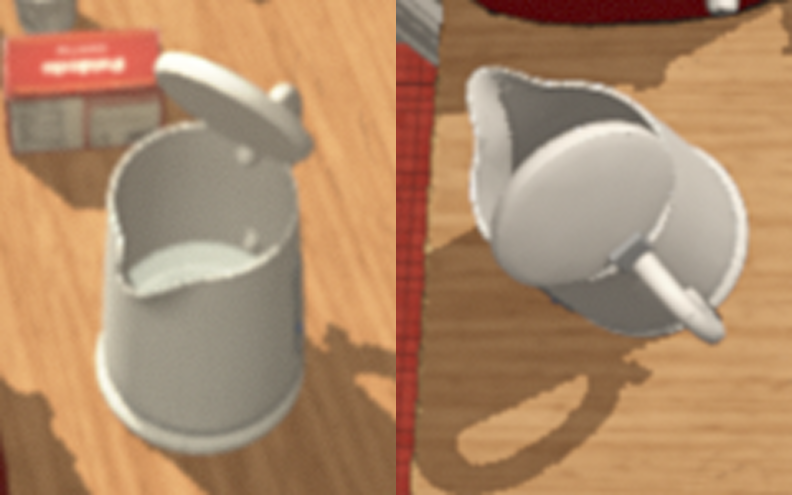

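The crop shows the lid half open: the disc centre in the top view is near (208,201), the hinge near (221,216), the spout tip at (177,163) and the handle end at (246,240). In the side view the lid's tip edge is near (319,269) and the spout lip near (308,337).

```bash
cat > m.py <<'E'
from h import *
from scipy.optimize import least_squares
c=load('top0.png');s=load('side0.png')
h=cv2.cvtColor(c['image'],cv2.COLOR_RGB2HSV)
def big(m): return max(cv2.findContours(m,0,1)[0],key=cv2.contourArea)
def box(m,x0,y0,x1,y1):
    k=np.zeros_like(m);k[y0:y1,x0:x1]=m[y0:y1,x0:x1];return k
red=cv2.inRange(h,(0,130,60),(9,255,255))|cv2.inRange(h,(165,130,60),(180,255,255))
r=cv2.minAreaRect(big(box(red,295,155,352,240)));print('box',r)
print(np.round([onz(c,*p,.074)[:2] for p in cv2.boxPoints(r)],3).tolist(),np.round(onz(c,*r[0],.074),3))
m=cv2.inRange(h,(0,0,110),(180,75,255))
q=big(box(m,350,250,415,290));r=cv2.minAreaRect(q);print('spoon',r,cv2.contourArea(q))
print(np.round([onz(c,*p,.004)[:2] for p in cv2.boxPoints(r)],3).tolist())
def tri(a,b):
    o1,d1=ray(c,*a);o2,d2=ray(s,*b);A=np.c_[d1,-d2];t=np.linalg.lstsq(A,o2-o1,rcond=None)[0]
    p,q=o1+t[0]*d1,o2+t[1]*d2;return np.round((p+q)/2,3),np.round(np.linalg.norm(p-q),3)
print('spoon side',onz(s,346,244,.009),'top',onz(c,366,270,.009));print('box',onz(s,295,270,.074))
print('pot',onz(c,372,194,.071),'jar',onz(c,414,197,.066))
# base circle
q=big(box(m,165,150,262,250))[:,0];top=[p for p in q if (p[0]>248 and 180<p[1]<228) or (p[1]>235 and p[0]<232)]
hs=cv2.cvtColor(s['image'],cv2.COLOR_RGB2HSV);ms=cv2.inRange(hs,(0,0,80),(180,75,255))
qs=big(box(ms,295,260,370,390))[:,0];sd=[p for p in qs if p[1]>368]
P=np.array([onz(c,*p,0)[:2] for p in top]);Q=np.array([onz(s,*p,0)[:2] for p in sd]);print(len(P),len(Q))
for N,D in(('top',P),('side',Q),('both',np.r_[P,Q])):
    f=least_squares(lambda x:np.hypot(*(D-x).T)-.08,[.45,.25],loss='soft_l1',f_scale=.003);print(N,f.x,np.sqrt(np.mean(f.fun**2)))
print('spout',tri((176.5,163),(308,337)),'hinge',tri((221,216),(357,297)))
for p in((176.5,163),(221,216),(246,240),(208,201)):print(p,np.round(onz(c,*p,.22),3))
E
python3 m.py
```

```text
box ((323.99200439453125, 198.04400634765625), (28.085018157958984, 54.47062301635742), 10.30484676361084)
[[0.542, 0.042], [0.676, 0.021], [0.664, -0.047], [0.531, -0.026]] [ 0.603 -0.003  0.074]
spoon ((383.2059020996094, 265.32354736328125), (10.429031372070312, 52.14515686035156), 75.96376037597656) 261.5
[[0.44, -0.089], [0.475, -0.219], [0.449, -0.225], [0.414, -0.096]]
spoon side [ 0.43727992 -0.10351677  0.009     ] top [ 0.4312164  -0.11299859  0.009     ]
box [0.61420228 0.00599187 0.074     ]
pot [ 0.6154809  -0.12030395  0.071     ] jar [ 0.61090256 -0.22428087  0.066     ]
90 64
top [0.50808164 0.18689663] 0.02257642647965007
side [0.58132719 0.25258896] 0.0007953427364581197
both [0.58025037 0.25367397] 0.0024467124727880723
spout (array([0.647, 0.315, 0.218]), np.float64(0.005)) hinge (array([0.522, 0.223, 0.205]), np.float64(0.025))
(176.5, 163) [0.644 0.315 0.22 ]
(221, 216) [0.531 0.214 0.22 ]
(246, 240) [0.481 0.159 0.22 ]
(208, 201) [0.563 0.243 0.22 ]
```

Run:
```python
from h import *
c=load('top0.png');s=load('side0.png')
d=np.array([.72,.694,0]);x=np.array([.694,-.72,0]);H=np.array([.567,.239,.017])-.044*d+[0,0,.204];z=np.array([0,0,1])
print('hinge',H,proj(c,H),proj(s,H))
for t in(.5,.7,.9,1.1,1.3):
    e=np.cos(t)*d+np.sin(t)*z
    print(t,[(np.round(proj(c,p)),np.round(proj(s,p))) for p in(H+.062*e,H+.123*e,H+.062*e+.061*x,H+.062*e-.061*x)],np.round(H+.094*e,3))
s=state();import math
from scipy.spatial.transform import Rotation as R
r=R.from_euler('xyz',s['orientation'],degrees=True).as_matrix();print(r.round(3))
```

```text
hinge [0.53532  0.208464 0.221   ] [223.74588537 213.98864729] [344.72854835 288.73295212]
0.5 [(array([203., 193.]), array([333., 297.])), (array([182., 170.]), array([320., 306.])), (array([225., 173.]), array([310., 286.])), (array([181., 212.]), array([357., 309.]))] [0.595 0.266 0.266]
0.7 [(array([204., 194.]), array([335., 292.])), (array([183., 173.]), array([324., 296.])), (array([226., 174.]), array([312., 281.])), (array([181., 214.]), array([358., 304.]))] [0.587 0.258 0.282]
0.9 [(array([206., 196.]), array([337., 287.])), (array([186., 177.]), array([328., 286.])), (array([228., 176.]), array([314., 276.])), (array([183., 217.]), array([360., 299.]))] [0.577 0.249 0.295]
1.1 [(array([208., 199.]), array([339., 282.])), (array([191., 183.]), array([333., 276.])), (array([231., 179.]), array([316., 271.])), (array([185., 220.]), array([363., 294.]))] [0.566 0.238 0.305]
1.3 [(array([212., 203.]), array([342., 278.])), (array([198., 191.]), array([338., 266.])), (array([235., 183.]), array([319., 267.])), (array([188., 224.]), array([365., 289.]))] [0.553 0.226 0.312]
[[-0.941  0.339 -0.001]
 [ 0.339  0.941 -0.002]
 [ 0.    -0.002 -1.   ]]
```

Emit:
arm_command:
  series:
    - {"z": -1, "claw": 1}
    - {"z": -1, "claw": 1}
    - {"z": -1, "claw": 1}
    - {"z": -1, "claw": 1}
    - {"z": -1, "claw": 1}
    - {"z": -1, "claw": 1}
    - {"z": -1, "claw": 1}
    - {"z": -1, "claw": 1}
    - {"z": -0.8, "claw": 1}

```text
invalid input
```

Emit:
arm_command:
  series:
    - {"x": -0.8, "y": -0.65, "claw": 1}
    - {"x": -0.8, "y": -0.65, "claw": 1}
    - {"x": -0.8, "y": -0.65, "claw": 1}
    - {"x": -0.8, "y": -0.65, "claw": 1}
    - {"x": -0.8, "y": -0.65, "claw": 1}
    - {"x": -0.8, "y": -0.65, "claw": 1}
    - {"x": -0.8, "y": -0.65, "claw": 1}
    - {"x": -0.8, "y": -0.65, "claw": 1}
    - {"x": -0.8, "y": -0.65, "claw": 1}
    - {"x": -0.8, "y": -0.65, "claw": 1}

```text
invalid input
```

Emit:
arm_command:
  series:
    - {"x": 0, "y": 0, "z": -1, "rx": 0, "ry": 0, "rz": 0, "claw": 1}
    - {"x": 0, "y": 0, "z": -1, "rx": 0, "ry": 0, "rz": 0, "claw": 1}
    - {"x": 0, "y": 0, "z": -1, "rx": 0, "ry": 0, "rz": 0, "claw": 1}
    - {"x": 0, "y": 0, "z": -1, "rx": 0, "ry": 0, "rz": 0, "claw": 1}
    - {"x": 0, "y": 0, "z": -1, "rx": 0, "ry": 0, "rz": 0, "claw": 1}
    - {"x": 0, "y": 0, "z": -1, "rx": 0, "ry": 0, "rz": 0, "claw": 1}
    - {"x": 0, "y": 0, "z": -1, "rx": 0, "ry": 0, "rz": 0, "claw": 1}
    - {"x": 0, "y": 0, "z": -1, "rx": 0, "ry": 0, "rz": 0, "claw": 1}

```text
t: 0.9
position: [0.2202, 0.6112, 0.4271]
orientation: [-179.9, -0.0, 160.2]
contact_force: [-0.9, 0.0, 0.5]
gripper_width: 0.0324
grip_force: 0.0
```

Emit:
arm_command:
  series:
    - {"x": -0.8, "y": -0.65, "z": 0, "rx": 0, "ry": 0, "rz": 0, "claw": 1}
    - {"x": -0.8, "y": -0.65, "z": 0, "rx": 0, "ry": 0, "rz": 0, "claw": 1}
    - {"x": -0.8, "y": -0.65, "z": 0, "rx": 0, "ry": 0, "rz": 0, "claw": 1}
    - {"x": -0.8, "y": -0.65, "z": 0, "rx": 0, "ry": 0, "rz": 0, "claw": 1}
    - {"x": -0.8, "y": -0.65, "z": 0, "rx": 0, "ry": 0, "rz": 0, "claw": 1}
    - {"x": -0.8, "y": -0.65, "z": 0, "rx": 0, "ry": 0, "rz": 0, "claw": 1}
    - {"x": -0.8, "y": -0.65, "z": 0, "rx": 0, "ry": 0, "rz": 0, "claw": 1}
    - {"x": -0.8, "y": -0.65, "z": 0, "rx": 0, "ry": 0, "rz": 0, "claw": 1}
    - {"x": -0.8, "y": -0.65, "z": 0, "rx": 0, "ry": 0, "rz": 0, "claw": 1}
    - {"x": -0.8, "y": -0.65, "z": 0, "rx": 0, "ry": 0, "rz": 0, "claw": 1}

```text
t: 1.9
position: [0.3537, 0.3897, 0.4263]
orientation: [-180.0, -0.0, 160.2]
contact_force: [0.2, 0.6, 0.6]
gripper_width: 0.0004
grip_force: 0.0
```

Emit:
arm_command:
  series:
    - {"x": -0.8, "y": -0.65, "z": 0, "rx": 0, "ry": 0, "rz": 0, "claw": 1}
    - {"x": -0.8, "y": -0.65, "z": 0, "rx": 0, "ry": 0, "rz": 0, "claw": 1}
    - {"x": -0.8, "y": -0.65, "z": 0, "rx": 0, "ry": 0, "rz": 0, "claw": 1}
    - {"x": -0.8, "y": -0.65, "z": 0, "rx": 0, "ry": 0, "rz": 0, "claw": 1}
    - {"x": -0.8, "y": -0.65, "z": 0, "rx": 0, "ry": 0, "rz": 0, "claw": 1}
    - {"x": -0.8, "y": -0.65, "z": 0, "rx": 0, "ry": 0, "rz": 0, "claw": 1}
    - {"x": -0.8, "y": -0.65, "z": 0, "rx": 0, "ry": 0, "rz": 0, "claw": 1}
    - {"x": -0.8, "y": -0.65, "z": 0, "rx": 0, "ry": 0, "rz": 0, "claw": 1}
    - {"x": -0.8, "y": -0.65, "z": 0, "rx": 0, "ry": 0, "rz": 0, "claw": 1}
    - {"x": -0.8, "y": -0.65, "z": 0, "rx": 0, "ry": 0, "rz": 0, "claw": 1}

```text
t: 2.9
position: [0.4866, 0.1691, 0.4263]
orientation: [-180.0, -0.0, 160.2]
contact_force: [0.4, 0.6, -0.1]
gripper_width: 0.0003
grip_force: 0.0
```

Emit:
arm_command:
  series:
    - {"x": 0, "y": 0, "z": 0.8, "rx": 0, "ry": 0, "rz": 0, "claw": 1}
    - {"x": 0, "y": 0, "z": 0.8, "rx": 0, "ry": 0, "rz": 0, "claw": 1}
    - {"x": 0, "y": 0, "z": 0.8, "rx": 0, "ry": 0, "rz": 0, "claw": 1}
    - {"x": 0, "y": 0, "z": 0.8, "rx": 0, "ry": 0, "rz": 0, "claw": 1}
    - {"x": 0, "y": 0, "z": 0.8, "rx": 0, "ry": 0, "rz": 0, "claw": 1}

```text
t: 3.4
position: [0.4861, 0.1701, 0.3255]
orientation: [-180.0, -0.0, 160.2]
contact_force: [-0.0, -0.1, -0.5]
gripper_width: 0.0002
grip_force: 0.0
```

Run:
```python
from h import *
a=snap('side','side1.png')['image'][180:390,230:410];b=snap('top','top1.png')['image'][120:330,130:310]
k=lambda i:cv2.resize(i,None,fx=2.2,fy=2.2,interpolation=cv2.INTER_CUBIC)
cv2.imwrite('pics/k1.png',np.hstack([k(a),k(b)])[:,:,::-1]);print(state()['position'],state()['contact_force'])
```

```text
[0.48445281 0.16937301 0.32359186] [-1.13070776 -0.26790751  0.21331843]
```

View pics/k1.png

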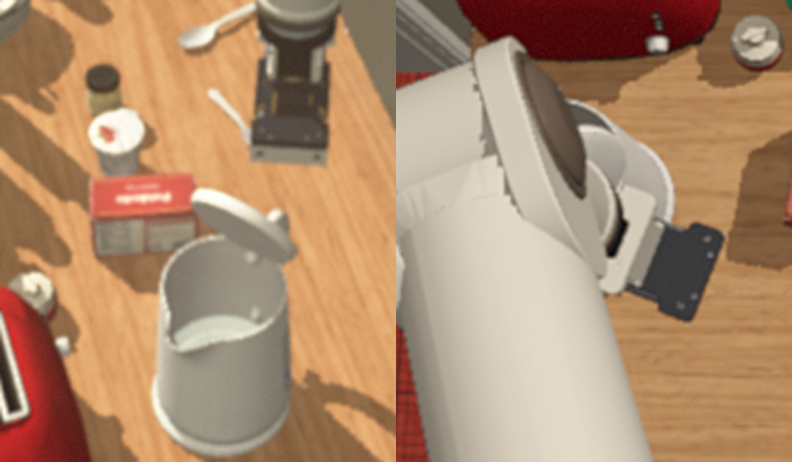

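The fingers are behind the open lid, on its handle side, and nothing has been touched; in the right-hand crop the gripper sits at the handle end. Next I move up to the lid.

Emit:
arm_command:
  series:
    - {"x": -0.3, "y": 0.46, "z": 0.12, "rx": 0, "ry": 0, "rz": 0, "claw": 1}
    - {"x": -0.3, "y": 0.46, "z": 0.12, "rx": 0, "ry": 0, "rz": 0, "claw": 1}
    - {"x": -0.3, "y": 0.46, "z": 0.12, "rx": 0, "ry": 0, "rz": 0, "claw": 1}
    - {"x": -0.3, "y": 0.46, "z": 0.12, "rx": 0, "ry": 0, "rz": 0, "claw": 1}

```text
t: 3.9
position: [0.5318, 0.2046, 0.315]
orientation: [179.9, 0.0, 160.2]
contact_force: [0.3, -0.0, 0.2]
gripper_width: 0.0003
grip_force: 0.0
```

Emit:
arm_command:
  series:
    - {"x": -0.15, "y": 0.3, "z": 0.13, "rx": 0, "ry": 0, "rz": 0, "claw": 1}
    - {"x": -0.15, "y": 0.3, "z": 0.13, "rx": 0, "ry": 0, "rz": 0, "claw": 1}
    - {"x": -0.15, "y": 0.3, "z": 0.13, "rx": 0, "ry": 0, "rz": 0, "claw": 1}
    - {"x": -0.15, "y": 0.3, "z": 0.13, "rx": 0, "ry": 0, "rz": 0, "claw": 1}

```text
t: 4.3
position: [0.5549, 0.2267, 0.3014]
orientation: [-180.0, -0.0, 160.2]
contact_force: [-0.8, -1.3, 0.2]
gripper_width: 0.0005
grip_force: 0.3
```

Emit:
arm_command:
  series:
    - {"x": -0.13, "y": 0.26, "z": 0.25, "rx": 0, "ry": 0, "rz": 0, "claw": 1}
    - {"x": -0.13, "y": 0.26, "z": 0.25, "rx": 0, "ry": 0, "rz": 0, "claw": 1}
    - {"x": -0.13, "y": 0.26, "z": 0.25, "rx": 0, "ry": 0, "rz": 0, "claw": 1}

```text
t: 4.6
position: [0.5708, 0.2418, 0.2825]
orientation: [180.0, 0.0, 160.2]
contact_force: [-0.8, -1.0, 0.3]
gripper_width: 0.0005
grip_force: 0.6
```

Emit:
arm_command:
  series:
    - {"x": -0.08, "y": 0.16, "z": 0.23, "rx": 0, "ry": 0, "rz": 0, "claw": 1}
    - {"x": -0.08, "y": 0.16, "z": 0.23, "rx": 0, "ry": 0, "rz": 0, "claw": 1}
    - {"x": -0.08, "y": 0.16, "z": 0.23, "rx": 0, "ry": 0, "rz": 0, "claw": 1}
    - {"x": -0.08, "y": 0.16, "z": 0.23, "rx": 0, "ry": 0, "rz": 0, "claw": 1}

```text
t: 5.0
position: [0.5833, 0.2538, 0.2593]
orientation: [-180.0, -0.0, 160.2]
contact_force: [-1.2, -0.1, -0.1]
gripper_width: 0.0003
grip_force: 0.4
```

Emit:
arm_command:
  series:
    - {"x": -0.08, "y": 0.16, "z": 0.2, "rx": 0, "ry": 0, "rz": 0, "claw": 1}
    - {"x": -0.08, "y": 0.16, "z": 0.2, "rx": 0, "ry": 0, "rz": 0, "claw": 1}
    - {"x": -0.08, "y": 0.16, "z": 0.2, "rx": 0, "ry": 0, "rz": 0, "claw": 1}
    - {"x": -0.08, "y": 0.16, "z": 0.2, "rx": 0, "ry": 0, "rz": 0, "claw": 1}

```text
t: 5.4
position: [0.5966, 0.2665, 0.2396]
orientation: [180.0, 0.0, 160.2]
contact_force: [-0.4, -0.1, 0.5]
gripper_width: 0.0004
grip_force: 0.3
```

Emit:
arm_command:
  series:
    - {"x": 0, "y": 0, "z": 0.1, "rx": 0, "ry": 0, "rz": 0, "claw": 1}
    - {"x": 0, "y": 0, "z": 0.1, "rx": 0, "ry": 0, "rz": 0, "claw": 1}

```text
t: 5.6
position: [0.5963, 0.2664, 0.2347]
orientation: [180.0, -0.0, 160.2]
contact_force: [0.1, 0.3, 0.4]
gripper_width: 0.0005
grip_force: 0.2
```

Emit:
arm_command:
  series:
    - {"x": 0, "y": 0, "z": 0.06, "rx": 0, "ry": 0, "rz": 0, "claw": 1}
    - {"x": 0, "y": 0, "z": 0.06, "rx": 0, "ry": 0, "rz": 0, "claw": 1}

```text
t: 5.8
position: [0.5963, 0.2661, 0.232]
orientation: [180.0, 0.0, 160.2]
contact_force: [0.9, 0.5, 1.6]
gripper_width: 0.0008
grip_force: 0.2
```

Emit:
arm_command:
  series:
    - {"x": 0, "y": 0, "z": 0.04, "rx": 0, "ry": 0, "rz": 0, "claw": 1}

```text
t: 5.9
position: [0.5963, 0.2661, 0.2311]
orientation: [180.0, 0.0, 160.2]
contact_force: [0.0, 0.5, 0.7]
gripper_width: 0.0002
grip_force: 0.2
```

Emit:
arm_command:
  series:
    - {"x": 0, "y": 0, "z": 0.04, "rx": 0, "ry": 0, "rz": 0, "claw": 1}
    - {"x": 0, "y": 0, "z": 0, "rx": 0, "ry": 0, "rz": 0, "claw": 1}

```text
t: 6.1
position: [0.5963, 0.2662, 0.2305]
orientation: [180.0, 0.0, 160.2]
contact_force: [-0.3, -0.2, 3.3]
gripper_width: 0.0004
grip_force: 1.4
```

Emit:
arm_command:
  series:
    - {"x": 0, "y": 0, "z": 0.04, "rx": 0, "ry": 0, "rz": 0, "claw": 1}
    - {"x": 0, "y": 0, "z": 0, "rx": 0, "ry": 0, "rz": 0, "claw": 1}

```text
t: 6.3
position: [0.5966, 0.2667, 0.2303]
orientation: [179.9, 0.1, 160.2]
contact_force: [-2.3, -0.1, 6.8]
gripper_width: 0.0006
grip_force: 3.4
```

Emit:
arm_command:
  series:
    - {"x": 0, "y": 0, "z": 0, "rx": 0, "ry": 0, "rz": 0, "claw": 1}
    - {"x": 0, "y": 0, "z": -0.1, "rx": 0, "ry": 0, "rz": 0, "claw": 1}
    - {"x": 0, "y": 0, "z": -0.5, "rx": 0, "ry": 0, "rz": 0, "claw": 1}
    - {"x": 0, "y": 0, "z": -1, "rx": 0, "ry": 0, "rz": 0, "claw": 1}
    - {"x": 0, "y": 0, "z": -1, "rx": 0, "ry": 0, "rz": 0, "claw": 1}
    - {"x": 0, "y": 0, "z": -1, "rx": 0, "ry": 0, "rz": 0, "claw": 1}

```text
t: 6.9
position: [0.5962, 0.266, 0.3203]
orientation: [-180.0, -0.0, 160.2]
contact_force: [0.8, 1.1, -0.1]
gripper_width: 0.0004
grip_force: 0.0
```

Emit:
arm_command:
  series:
    - {"x": -0.33, "y": -0.83, "z": 0, "rx": 0, "ry": 0, "rz": 0, "claw": 1}
    - {"x": -0.33, "y": -0.83, "z": 0, "rx": 0, "ry": 0, "rz": 0, "claw": 1}
    - {"x": -0.33, "y": -0.83, "z": 0, "rx": 0, "ry": 0, "rz": 0, "claw": 1}
    - {"x": -0.33, "y": -0.83, "z": 0, "rx": 0, "ry": 0, "rz": 0, "claw": 1}
    - {"x": -0.33, "y": -0.83, "z": 0, "rx": 0, "ry": 0, "rz": 0, "claw": 1}
    - {"x": -0.33, "y": -0.83, "z": 0, "rx": 0, "ry": 0, "rz": 0, "claw": 1}
    - {"x": -0.33, "y": -0.83, "z": 0, "rx": 0, "ry": 0, "rz": 0, "claw": 1}
    - {"x": -0.33, "y": -0.83, "z": 0, "rx": 0, "ry": 0, "rz": 0, "claw": 1}
    - {"x": -0.33, "y": -0.83, "z": 0, "rx": 0, "ry": 0, "rz": 0, "claw": 1}
    - {"x": -0.33, "y": -0.83, "z": 0, "rx": 0, "ry": 0, "rz": 0, "claw": 1}
    - {"x": -0.33, "y": -0.83, "z": 0, "rx": 0, "ry": 0, "rz": 0, "claw": 1}
    - {"x": -0.33, "y": -0.83, "z": 0, "rx": 0, "ry": 0, "rz": 0, "claw": 1}

```text
t: 8.1
position: [0.605, -0.0026, 0.3196]
orientation: [180.0, 0.0, 160.2]
contact_force: [-0.1, -0.6, -0.2]
gripper_width: 0.0006
grip_force: 0.0
```

Run:
```python
from h import *
a=snap('side','side2.png')['image'];b=snap('top','top2.png')['image']
k=lambda i:cv2.resize(i,None,fx=2.2,fy=2.2,interpolation=cv2.INTER_CUBIC)
cv2.imwrite('pics/k2.png',np.hstack([k(a[180:390,230:410]),k(b[120:330,130:310])])[:,:,::-1]);print(state()['position'],state()['joint_pos'])
```

```text
[ 0.60502896 -0.0065378   0.31952864] [-1.05724162 18.0204352  -1.22406606 89.80424803  0.54837619 72.16582247
 67.45273365]
```

View pics/k2.png

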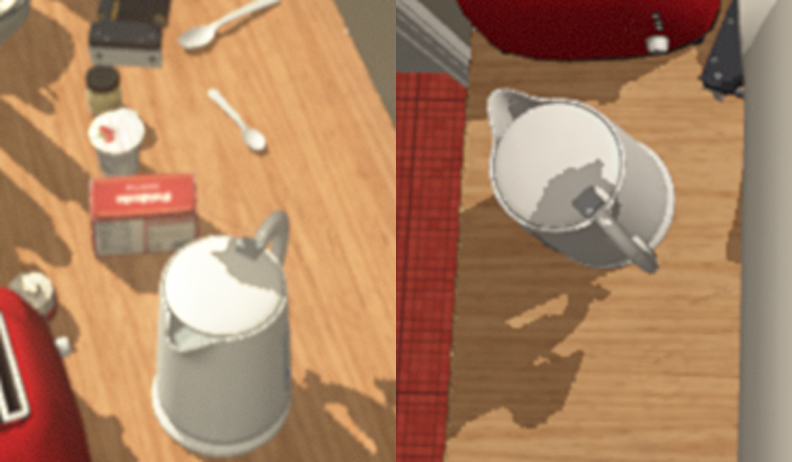

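View pics/side2.png

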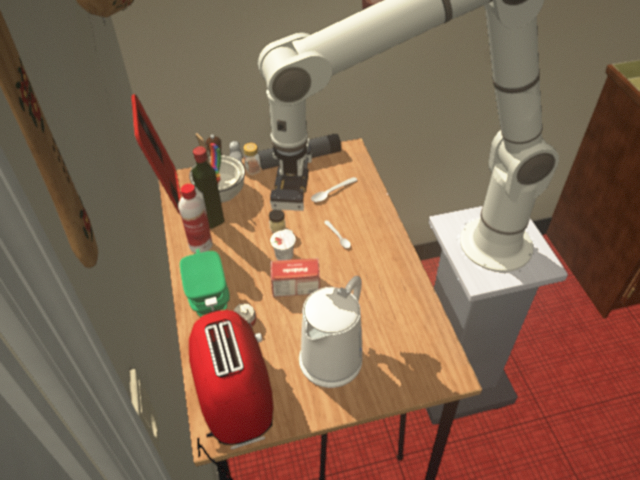

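The lid is flush with the rim (side crop around (225,285)), the kettle hasn't moved, and the arm is high and clear over the tea box. Now I descend to about 3 cm above it.

Emit:
arm_command:
  series:
    - {"x": 0, "y": 0, "z": 0.9, "rx": 0, "ry": 0, "rz": 0, "claw": 1}
    - {"x": 0, "y": 0, "z": 0.9, "rx": 0, "ry": 0, "rz": 0, "claw": 1}
    - {"x": 0, "y": 0, "z": 0.9, "rx": 0, "ry": 0, "rz": 0, "claw": 1}
    - {"x": 0, "y": 0, "z": 0.9, "rx": 0, "ry": 0, "rz": 0, "claw": 1}
    - {"x": 0, "y": 0, "z": 0.9, "rx": 0, "ry": 0, "rz": 0, "claw": 1}
    - {"x": 0, "y": 0, "z": 0.9, "rx": 0, "ry": 0, "rz": 0, "claw": 1}
    - {"x": 0, "y": 0, "z": 0.9, "rx": 0, "ry": 0, "rz": 0, "claw": 1}
    - {"x": 0, "y": 0, "z": 0.9, "rx": 0, "ry": 0, "rz": 0, "claw": 1}
    - {"x": 0, "y": 0, "z": 0.7, "rx": 0, "ry": 0, "rz": 0, "claw": 1}
    - {"x": 0, "y": 0, "z": 0.5, "rx": 0, "ry": 0, "rz": 0, "claw": 1}
    - {"x": 0, "y": 0, "z": 0.15, "rx": 0, "ry": 0, "rz": 0, "claw": 1}

```text
t: 9.3
position: [0.6042, -0.0009, 0.104]
orientation: [-180.0, -0.1, 160.2]
contact_force: [-0.4, -0.5, -0.7]
gripper_width: 0.0006
grip_force: 0.0
```

Run:
```python
from h import *
c=snap('side','side3.png');st=state();print(st['position'],st['contact_force'])
print('tcp px',proj(c,st['position']))
s2=load('side2.png');h=cv2.cvtColor(s2['image'],cv2.COLOR_RGB2HSV)
m=cv2.inRange(h,(0,0,130),(180,60,255));m[:,:322]=0;m[:,355:]=0;m[:215]=0;m[252:]=0
q=max(cv2.findContours(m,0,1)[0],key=cv2.contourArea)[:,0];print('spoon side',cv2.contourArea(q),cv2.minAreaRect(q))
W=np.array([onz(s2,*p,.005)[:2] for p in q]);print(W.min(0),W.max(0))
t=W[W[:,1]>W[:,1].max()-.038];print('bowl side',(t.min(0)+t.max(0))/2)
k=cv2.resize(c['image'][200:330,220:400],None,fx=4,fy=4,interpolation=cv2.INTER_CUBIC);cv2.imwrite('pics/k3.png',k[:,:,::-1])
```

```text
[ 0.60441485 -0.00103058  0.10418742] [0.55775997 0.90604739 0.55812269]
tcp px [297.52524872 260.21758232]
spoon side 99.5 ((336.5000305175781, 234.00003051757812), (34.64822769165039, 6.363960266113281), 45.0)
[ 0.42540325 -0.21381037] [ 0.47452747 -0.09402107]
bowl side [ 0.43778773 -0.11232307]
```

View pics/k3.png

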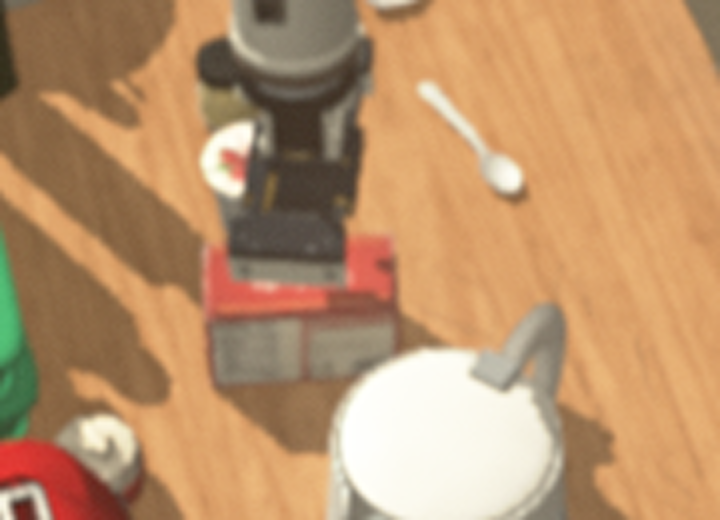

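The gripper hovers over the middle of the box top (crop around (290,280)), and the box is undisturbed. I hold here for two seconds.

Emit:
arm_command:
  series:
    - {"x": 0, "y": 0, "z": 0, "rx": 0, "ry": 0, "rz": 0, "claw": 1}
    - {"x": 0, "y": 0, "z": 0, "rx": 0, "ry": 0, "rz": 0, "claw": 1}
    - {"x": 0, "y": 0, "z": 0, "rx": 0, "ry": 0, "rz": 0, "claw": 1}
    - {"x": 0, "y": 0, "z": 0, "rx": 0, "ry": 0, "rz": 0, "claw": 1}
    - {"x": 0, "y": 0, "z": 0, "rx": 0, "ry": 0, "rz": 0, "claw": 1}
    - {"x": 0, "y": 0, "z": 0, "rx": 0, "ry": 0, "rz": 0, "claw": 1}
    - {"x": 0, "y": 0, "z": 0, "rx": 0, "ry": 0, "rz": 0, "claw": 1}
    - {"x": 0, "y": 0, "z": 0, "rx": 0, "ry": 0, "rz": 0, "claw": 1}
    - {"x": 0, "y": 0, "z": 0, "rx": 0, "ry": 0, "rz": 0, "claw": 1}
    - {"x": 0, "y": 0, "z": 0, "rx": 0, "ry": 0, "rz": 0, "claw": 1}
    - {"x": 0, "y": 0, "z": 0, "rx": 0, "ry": 0, "rz": 0, "claw": 1}
    - {"x": 0, "y": 0, "z": 0, "rx": 0, "ry": 0, "rz": 0, "claw": 1}

```text
t: 10.55
position: [0.605, -0.0016, 0.1052]
orientation: [180.0, -0.0, 160.2]
contact_force: [-0.1, -0.1, 0.4]
gripper_width: 0.0007
grip_force: 0.0
```

Emit:
arm_command:
  series:
    - {"x": 0, "y": 0, "z": 0, "rx": 0, "ry": 0, "rz": 0, "claw": 1}
    - {"x": 0, "y": 0, "z": 0, "rx": 0, "ry": 0, "rz": 0, "claw": 1}
    - {"x": 0, "y": 0, "z": 0, "rx": 0, "ry": 0, "rz": 0, "claw": 1}
    - {"x": 0, "y": 0, "z": 0, "rx": 0, "ry": 0, "rz": 0, "claw": 1}
    - {"x": 0, "y": 0, "z": 0, "rx": 0, "ry": 0, "rz": 0, "claw": 1}
    - {"x": 0, "y": 0, "z": 0, "rx": 0, "ry": 0, "rz": 0, "claw": 1}
    - {"x": 0, "y": 0, "z": 0, "rx": 0, "ry": 0, "rz": 0, "claw": 1}
    - {"x": 0, "y": 0, "z": 0, "rx": 0, "ry": 0, "rz": 0, "claw": 1}
    - {"x": 0, "y": 0, "z": 0, "rx": 0, "ry": 0, "rz": 0, "claw": 1}
    - {"x": 0, "y": 0, "z": 0, "rx": 0, "ry": 0, "rz": 0, "claw": 1}
    - {"x": 0, "y": 0, "z": 0, "rx": 0, "ry": 0, "rz": 0, "claw": 1}
    - {"x": 0, "y": 0, "z": 0, "rx": 0, "ry": 0, "rz": 0, "claw": 1}

```text
t: 11.75
position: [0.605, -0.0016, 0.1052]
orientation: [180.0, -0.0, 160.2]
contact_force: [0.6, 0.2, -0.4]
gripper_width: 0.0004
grip_force: 0.0
```

Emit:
arm_command:
  series:
    - {"x": 0, "y": 0, "z": -0.6, "rx": 0, "ry": 0, "rz": 0, "claw": 1}
    - {"x": 0, "y": 0, "z": -1, "rx": 0, "ry": 0, "rz": 0, "claw": 1}
    - {"x": 0, "y": 0, "z": -1, "rx": 0, "ry": 0, "rz": 0, "claw": 1}
    - {"x": 0, "y": 0, "z": -1, "rx": 0, "ry": 0, "rz": 0, "claw": 1}
    - {"x": 0, "y": 0, "z": -1, "rx": 0, "ry": 0, "rz": 0, "claw": 1}

```text
t: 12.25
position: [0.6051, -0.0016, 0.2226]
orientation: [180.0, 0.1, 160.2]
contact_force: [-0.2, 0.4, -0.2]
gripper_width: 0.0006
grip_force: 0.0
```

Emit:
arm_command:
  series:
    - {"x": 0.5, "y": -0.64, "z": 0, "rx": 0, "ry": 0, "rz": 0, "claw": 1}
    - {"x": 0.5, "y": -0.64, "z": 0, "rx": 0, "ry": 0, "rz": 0, "claw": 1}
    - {"x": 0.5, "y": -0.64, "z": 0, "rx": 0, "ry": 0, "rz": 0, "claw": 1}
    - {"x": 0.5, "y": -0.64, "z": 0, "rx": 0, "ry": 0, "rz": 0, "claw": 1}
    - {"x": 0.5, "y": -0.64, "z": 0, "rx": 0, "ry": 0, "rz": 0, "claw": 1}
    - {"x": 0.5, "y": -0.64, "z": 0, "rx": 0, "ry": 0, "rz": 0, "claw": 1}
    - {"x": 0.5, "y": -0.64, "z": 0, "rx": 0, "ry": 0, "rz": 0, "claw": 1}
    - {"x": 0.5, "y": -0.64, "z": 0, "rx": 0, "ry": 0, "rz": 0, "claw": 1}
    - {"x": 0.5, "y": -0.64, "z": 0, "rx": 0, "ry": 0, "rz": 0, "claw": 1}
    - {"x": 0.5, "y": -0.64, "z": 0, "rx": 0, "ry": 0, "rz": 0, "claw": 1}

```text
t: 13.25
position: [0.4328, -0.1102, 0.2214]
orientation: [180.0, 0.1, 160.2]
contact_force: [0.6, 0.3, -0.4]
gripper_width: 0.0006
grip_force: 0.0
```

Emit:
arm_command:
  series:
    - {"x": 0, "y": 0, "z": 0.8, "rx": 0, "ry": 0, "rz": 0, "claw": 1}
    - {"x": 0, "y": 0, "z": 0.8, "rx": 0, "ry": 0, "rz": 0, "claw": 1}
    - {"x": 0, "y": 0, "z": 0.8, "rx": 0, "ry": 0, "rz": 0, "claw": 1}
    - {"x": 0, "y": 0, "z": 0.8, "rx": 0, "ry": 0, "rz": 0, "claw": 1}
    - {"x": 0, "y": 0, "z": 0.8, "rx": 0, "ry": 0, "rz": 0, "claw": 1}

```text
t: 13.75
position: [0.4339, -0.1099, 0.1207]
orientation: [180.0, 0.1, 160.2]
contact_force: [0.9, 0.1, 0.2]
gripper_width: 0.0003
grip_force: 0.0
```

Another 80 mm down puts the tips about 31 mm above the bowl.

Emit:
arm_command:
  series:
    - {"x": 0, "y": 0, "z": 0.8, "rx": 0, "ry": 0, "rz": 0, "claw": 1}
    - {"x": 0, "y": 0, "z": 0.8, "rx": 0, "ry": 0, "rz": 0, "claw": 1}
    - {"x": 0, "y": 0, "z": 0.8, "rx": 0, "ry": 0, "rz": 0, "claw": 1}
    - {"x": 0, "y": 0, "z": 0.5, "rx": 0, "ry": 0, "rz": 0, "claw": 1}
    - {"x": 0, "y": 0, "z": 0.3, "rx": 0, "ry": 0, "rz": 0, "claw": 1}
    - {"x": 0, "y": 0, "z": 0, "rx": 0, "ry": 0, "rz": 0, "claw": 1}
    - {"x": 0, "y": 0, "z": 0, "rx": 0, "ry": 0, "rz": 0, "claw": 1}
    - {"x": 0, "y": 0, "z": 0, "rx": 0, "ry": 0, "rz": 0, "claw": 1}
    - {"x": 0, "y": 0, "z": 0, "rx": 0, "ry": 0, "rz": 0, "claw": 1}
    - {"x": 0, "y": 0, "z": 0, "rx": 0, "ry": 0, "rz": 0, "claw": 1}
    - {"x": 0, "y": 0, "z": 0, "rx": 0, "ry": 0, "rz": 0, "claw": 1}

```text
t: 14.85
position: [0.4333, -0.1099, 0.0405]
orientation: [180.0, 0.0, 160.2]
contact_force: [-0.3, -0.7, 0.2]
gripper_width: 0.0003
grip_force: 0.0
```

Run:
```python
from h import *
c=snap('side','side4.png');st=state();print(st['position'],st['contact_force'],proj(c,st['position']))
k=cv2.resize(c['image'][180:380,240:420],None,fx=3,fy=3,interpolation=cv2.INTER_CUBIC);cv2.imwrite('pics/k4.png',k[:,:,::-1])
```

```text
[ 0.43330209 -0.1098107   0.04041293] [-0.10548161  0.25884348  0.06825103] [346.95854389 235.06758099]
```

View pics/k4.png

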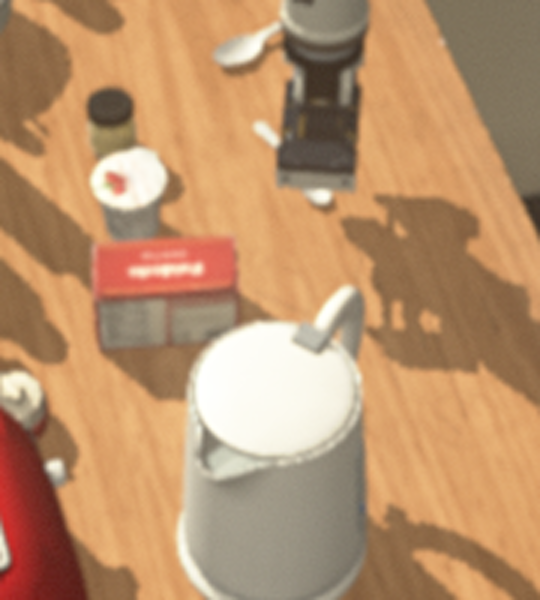

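The lid is shut, the gripper hovers over the small spoon's bowl (crop at (318,190)), and everything else is where it was. I'm handing in.

```bash
python3 -c "
from cell import *
print(hand_in())"
```

```text
the job is handed in; nothing more can be done
None
```

I pushed the kettle lid shut, held the fingertips about 3 cm above the tea box for over two seconds, and finished about 3 cm above the small teaspoon's bowl. The last picture shows nothing else moved. The job is handed in, but the hand-in returned no verdict.

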